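Hold the photometer's cell carriage out for loading

TASK

Get the bench photometer ready for loading a cell: lift the lid of its sample compartment right open so that it rests by itself on its stop, then take the knob of the cell-carriage rod at the front and pull the rod out against its spring until the ring scribed on the rod is level with the mouth of its guide tube. Finish while still holding the knob there, with the lid standing open, because the carriage springs back if let go; leave the other things on the bench where they are.

Things in the scene. Friction and masses are not known exactly. Their poses are not given: they have to be found in the camera images.
- photometer: White bench photometer, 350 (x) by 400 (y) by 205 mm high, fixed. Origin: centre of its underside on the bench; own -x is its front, facing about world +y, turned up to 0.45 rad towards +x; own +y the display side. Compartment, lid and rod lie on y = -100 mm. Deck 150 mm high; in front of the lid (x -175 to -105 mm) a shoulder 100 mm high, 50 mm below the lid's tab. Front face: x = -175 mm.
- lid (a joint): Angle of the grey-teal lid (rad): 0 shut, grows as its front edge rises; 1.80 is its stop, 13 degrees back past upright. Free hinge: the lid (about 0.18 kg) falls shut if let go before upright and settles onto its stop if let go beyond about 1.65.
- lid_hinge (a point): Mid-width point of the lid's hinge line, at the lid's back edge, 152 mm above the bench. The hinge line runs along the photometer's y. The point stays put; its axes turn with the lid (shut: those of the photometer).
- lid_tab (a point): Grip point on the lid's finger tab: a tongue 30 mm wide (y), 10 mm thick, standing 42 mm out of the middle of the lid's front edge (nose 116 mm wide, 24 mm high). The point is 26 mm out from the nose. From lid_hinge, shut: 172 mm to the photometer's -x and 3 mm up. Pinched across its width from above it turns between the pads as the lid swings.
- rod (a joint): How far the sprung carriage rod is pulled out of its guide tube (m): 0 at rest, grows along the photometer's -x; 0.050 when the scribed ring is level with the tube mouth; end stop 0.066. The inner spring (110 N/m) pulls back with about 4 N at rest and 9.5 N at the ring; let go, the rod springs back to 0.
- rod_knob (a point): Centre of the knurled metal knob on the rod's outer end: a cylinder 22 mm in diameter and 34 mm long, lying along the photometer's x, its axis 65 mm above the bench. At rest its centre is 47 mm in front of the front face and 29 mm in front of the tube mouth. Free on all sides. Moves with the rod.
- rod_mark (a point): Middle of the dark scribed ring, 4 mm wide, round the 10 mm steel rod, on the rod's axis 79 mm behind the knob's centre. At rest it is hidden 50 mm inside the guide tube. Moves with the rod.
- tube_mouth (a point): Centre of the outer mouth of the fixed steel guide tube (18 mm in diameter, standing 18 mm out of the front face), on the rod's axis, 65 mm above the bench.
- cuvette_box: Bystander: open white box of glass cells, 100 by 60 by 30 mm (cells to 40 mm), standing loose on the bench in front of the photometer. Origin at the centre of its underside. Leave alone.
- beaker: Bystander: glass beaker, 72 mm in diameter, 90 mm high, upright on the bench to the robot's left. Origin at the centre of its underside. Leave alone.
- reagent_bottle: Bystander: amber bottle, 64 mm in diameter, about 150 mm high, upright on the bench to the robot's right. Origin at the centre of its underside. Leave alone.

How it is judged:
On the way, in this order (a step that is already met when the one before it is completed fails the run):
1. the lid rests open on its stop, let go, with the rod still home (value of joint lid above 1.72 rad and contact force between each of the arm, the fingers and lid below 0.2 N and value of joint rod below 0.008 m), for 0.3 s.
2. the rod is pulled out to its ring and held by the fingers (value of joint rod between 0.045 and 0.055 m and contact force between the fingers and rod above 2 N), for 0.3 s.
At the end, for the whole second after the job is handed in: The gripper still holds the rod's knob (more than 2 N of contact), the rod is still and out to its ring within 5 mm (0.045 to 0.055 m), and the lid stands open on its stop (beyond 1.72 rad) without the robot touching it (all of step 2 and velocity of joint rod between -0.01 and 0.01 m/s and value of joint lid above 1.72 rad and contact force between each of the arm, the fingers and lid below 0.2 N); the arm keeps its last pose, push and grip.
It fails at once if a bystander is pushed more than 30 mm or tipped (distance of any of cuvette_box, beaker, reagent_bottle from where it was at the start of the episode above 0.03 m or angle between any of cuvette_box, beaker, reagent_bottle's own z axis and vertical above 0.4 rad).
It also fails if it takes over 51 s, if anything falls off the work surface, if the arm or the gripper's body presses on something with over 40 N, if the wrist force passes 120 N, or if a joint passes its speed limit or range.

ROBOT

A 6-joint arm with a two-finger parallel gripper is mounted at the origin on the work surface. World frame = base frame: x ahead of the robot, y to its left, z up, the work surface at z = 0. Lengths are in m, angles in rad, forces in N, time in s.
With the tool pointing down it reaches from about 0.225 to 0.725 m from the base axis. Payload 3.1 kg.
Tool frame: the origin (TCP) lies midway between the tips of the shut fingers; the grasp point (between the pads) lies 19 mm behind it; z points along the fingers, y is the direction in which the jaws open and shut (so a half turn about z gives the same grasp; the last joint's range is limited). The gripper opens to 85 mm and grips with 20 to 120 N. Pads are 22 mm wide; open, the fingers measure 114 mm over their backs; the gripper's body (76 mm by 85 mm) begins 54 mm behind the grasp point. The pads swing forward as they close: fully open they stand 13 mm farther back than shut.
Start: joints at [1.083, 0.048, 0.099, 1.622, 0, 1.443], TCP at [0.185, 0.491, 0.231] pointing down, gripper open.
Joint ranges: [-2.91, 2.91], [-0.99, 1.94], [-1.21, 1.42], [-2.12, 2.29], [-1.49, 1.47], [-3.14, 3.14]. Speed limits (rad/s): [2.79, 2.79, 3.14, 3.14, 3.14, 3.14].

INTERFACE

Orientations are given as a unit quaternion [x, y, z, w].
In Python, from rig import env gives the robot as it stands. The module is installed in compiled form; this text tells all that it offers.
- The arm moves only by the shell command python3 -m handwheel 'ROWS' [OPENING] [FORCE]. ROWS is text: rows parted by semicolons, each of 6 numbers parted by spaces: the shift along the tool's x, y, z in cm, then the turn, a rotation vector about the tool's x, y, z in rad. A call has 1 to 5 rows; each row shifts and turns the pose as measured when the row begins, along the tool's axes as they then stand; what a row does not reach is not made up. A row lasts 1/10 s, in which the tool goes at most 50 mm and 8.59 degrees, less where a joint would pass 70% of its speed; a pose out of reach is approached as far as the arm can. A call with a gripper value outside its range is refused whole. OPENING is the opening, from 0 (shut) to 1 (fully open), set as the call begins (- or left out, the last holds). The fingers move at their own pace and stop on an object; FORCE is the grip in N (left out, the last holds). Time passes only in rows, so rows that do not move let the fingers close. It gives the time, the measured TCP pose, the force and the opening at its end, in the units of the state.
- env.observe(): the state, without advancing time (a new reading comes with each control period).
- env.capture(name): name is "scene" or "side" or "wrist"; returns the picture (384x512x3 uint8, red, green, blue); there is no depth.
- env.camera_params(name): a dict with "fx", "fy", "cx", "cy" (pixels), "R" (3x3) and "t" (3): a world point X has camera coordinates R X + t. Camera axes: x right, y down, z forward; pixel columns grow to the right and rows downward; lengths in m; the calibration is good to about 2 mm. The wrist camera is an equidistant fisheye: a pixel r from the principal point sees the ray r / f radians off the axis. A picture is of the moment at which its call begins: read the wrist's pose just before it. camera_params takes no time and is no camera call; for the wrist camera it gives the pose at the moment of the call.
- env.close_job(): hands the job in, once; it reports no verdict.
Trained networks look in the newest picture that a camera, given by its name, has taken for a name from the list of things; names that differ only in an ending like _2 or _b are one class to them, and where a whole thing is asked for, a point or a joint stands for the part that bears it (a point fixed in the world has none). Each returns a list of dicts, best first, with "confidence" (0 to 1); they miss things now and then, are a little off and sometimes report something else, mostly with a low value. They report only what shows in the picture. A call takes as long as a camera call.
- env.find_in(camera, target): "bbox" ([left, top, width, height] in pixels, round what is visible of it).
- env.outline_of(camera, target): "mask" (384x512 bool, what is visible of it) and "bbox" ([left, top, width, height] in pixels, round what is visible of it).
The state is a dict: "time": time; "qpos": joint angles; "qvel": joint speeds; "joint_efforts": joint torques, N m; "position": TCP position; "orientation": TCP orientation; "wrist_force": force on the tool from outside, world axes, zero at the start; "moment": the same for the moment, N m; "grip_width": finger opening in m.
Only numpy, scipy, OpenCV 4.12 (cv2) and the standard library are available. Lean on these libraries where they do the work, as an engineer would, in place of code of your own. Each camera call takes 0.05 s, during which the arm holds its last target. There are 200 camera calls.

## Working session

There is one attempt and no reset: what is moved stays moved. The work goes in short steps, Python scripts to look and compute and a shell command to move; the robot and the scene stay as the last step left them, time stands still between calls to the robot, and variables do not carry over. Pictures are saved under pics/ and viewed, about 8 in all and at most 12, crops included, and the job is handed in when it is done.

```bash
mkdir -p pics
python3 - <<'E'
from rig import env
import cv2, numpy as np
s=env.observe(); print({k:np.round(v,3) for k,v in s.items()})
ims=[]
for c in ("scene","side","wrist"):
    im=env.capture(c); ims.append(im[:,:,::-1]); cv2.imwrite(f"pics/{c}0.png",im[:,:,::-1])
    p=env.camera_params(c); print(c,{k:np.round(v,3).tolist() for k,v in p.items()})
    for t in ("lid_tab","rod_knob","lid_hinge","tube_mouth","photometer"):
        r=env.find_in(c,t); print(t,[(np.round(d["bbox"],1).tolist(),round(d["confidence"],2)) for d in r[:2]])
cv2.imwrite("pics/a.png",cv2.resize(np.vstack([np.hstack(ims[:2]),np.hstack([ims[2],ims[2]*0])]),(800,600)))
E
```

```text
{'time': np.float64(0.0), 'qpos': array([ 1.083,  0.049,  0.098,  1.622, -0.   ,  1.443]), 'qvel': array([ 0.002,  0.   , -0.001,  0.002,  0.002,  0.001]), 'joint_efforts': array([ 0.0000e+00, -3.3878e+01,  3.2002e+01,  2.0000e-02, -0.0000e+00,
        0.0000e+00]), 'position': array([0.185, 0.491, 0.23 ]), 'orientation': array([ 0.179,  0.984, -0.001, -0.   ]), 'wrist_force': array([ 0.667, -0.343, -0.53 ]), 'moment': array([ 0.048, -0.012, -0.009]), 'grip_width': np.float64(0.085)}
scene {'fx': 466.439, 'fy': 466.439, 'cx': 258.54, 'cy': 195.964, 'R': [[0.868, 0.496, 0.015], [0.335, -0.564, -0.755], [-0.366, 0.66, -0.656]], 't': [-0.423, -0.077, 1.898]}
lid_tab [([239.5, 162.5, 44.7, 32.3], 0.73)]
rod_knob []
lid_hinge [([239.0, 161.7, 43.9, 32.6], 0.82)]
tube_mouth [([206.3, 162.1, 144.3, 114.7], 0.87)]
photometer [([202.4, 162.3, 151.3, 114.5], 0.83)]
side {'fx': 471.429, 'fy': 471.429, 'cx': 249.88, 'cy': 194.792, 'R': [[-0.933, -0.36, 0.0], [-0.245, 0.635, -0.733], [0.264, -0.684, -0.681]], 't': [0.436, 0.181, 1.781]}
lid_tab [([223.5, 174.4, 42.6, 32.6], 0.75)]
rod_knob [([220.8, 234.7, 5.9, 8.8], 0.5)]
lid_hinge [([225.8, 172.0, 37.1, 38.0], 0.9)]
tube_mouth [([160.4, 133.4, 109.3, 112.4], 0.92)]
photometer [([158.4, 132.6, 110.8, 111.3], 0.76)]
wrist {'fx': 297.319, 'fy': 297.319, 'cx': 251.101, 'cy': 194.775, 'R': [[0.352, 0.936, -0.0], [0.904, -0.339, 0.262], [0.245, -0.092, -0.965]], 't': [-0.524, -0.034, 0.378]}
lid_tab []
rod_knob []
lid_hinge []
tube_mouth [([71.1, 339.9, 50.0, 43.1], 0.77)]
photometer [([72.4, 341.7, 51.0, 41.5], 0.58)]
```

View pics/a.png

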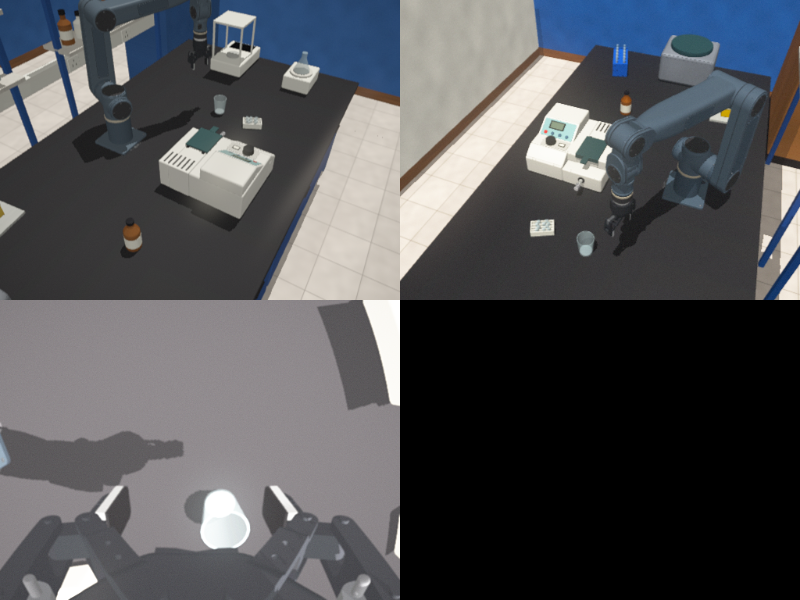

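The three views show the photometer at about scene (275,215) and side (215,185), with the lid and knob visible in the side view. The beaker is under the gripper. I'll enlarge the crops to pick points.

Run:
```python
import cv2, numpy as np
a=cv2.imread("pics/scene0.png")[155:280,195:360]; b=cv2.imread("pics/side0.png")[125:250,150:283]
f=lambda i,s:cv2.resize(i,None,fx=s,fy=s,interpolation=cv2.INTER_CUBIC)
cv2.imwrite("pics/b.png",f(a,4.8)[:600,:792]); cv2.imwrite("pics/c.png",f(b,4.8))
```

```text
(no output)
```

View pics/b.png

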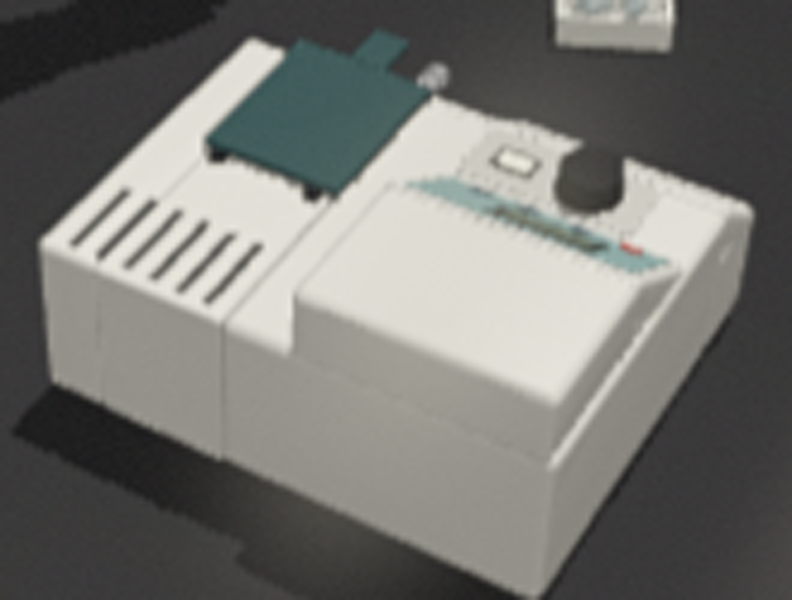

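View pics/c.png

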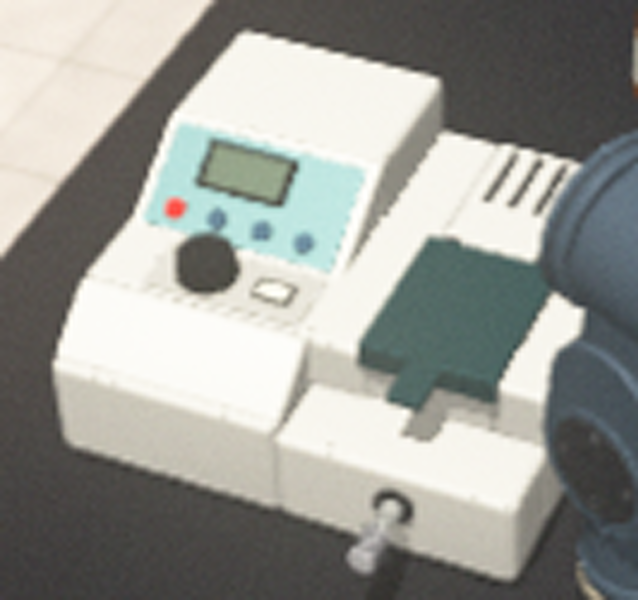

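Points are clear: tab tip at crop-scene (380,30)-(407,42), knob at crop-side (363,553), and body corners. Next I'll fit the pose.

```bash
cat > h.py <<'E'
from rig import env
import numpy as np
from scipy.spatial.transform import Rotation as Rn
def proj(c,X):
    p=env.camera_params(c); q=np.asarray(p["R"])@X+np.asarray(p["t"])
    if c=="wrist":
        r=np.hypot(q[0],q[1]); th=np.arctan2(r,q[2]); return np.array([p["cx"]+p["fx"]*th*q[0]/r,p["cy"]+p["fy"]*th*q[1]/r])
    return np.array([p["fx"]*q[0]/q[2]+p["cx"],p["fy"]*q[1]/q[2]+p["cy"]])
E
cat > fit.py <<'E'
from h import *
from scipy.optimize import least_squares
S=[(380,30,-.147,-.115,.16),(407,42,-.147,-.085,.16),(434,75,-.222,-.1,.067),(540,598,.175,.2,0),(58,385,.175,-.2,0),(43,242,.175,-.2,.15),(750,212,-.175,.2,.10)]
D=[(363,553,-.222,-.1,.065),(395,508,-.175,-.1,.065),(68,448,-.175,.2,0),(512,580,-.175,-.2,0),(388,400,-.147,-.085,.155),(412,408,-.147,-.115,.155)]
L=[("scene",195+u/4.8,155+v/4.8,np.array(p)) for u,v,*p in S]+[("side",150+u/4.8,125+v/4.8,np.array(p)) for u,v,*p in D]
def w(m,p): return np.append(m[:2],0)+Rn.from_euler("z",m[2]).apply(p)
f=lambda m:np.concatenate([proj(c,w(m,p))-[u,v] for c,u,v,p in L])
r=least_squares(f,[.3,.2,-1.7],loss="soft_l1"); print(r.x.round(4)); print(f(r.x).reshape(-1,2).round(1).tolist())
for n,p in dict(tab=(-.131,-.1,.155),hinge=(.041,-.1,.152),knob=(-.222,-.1,.065)).items(): print(n,w(r.x,np.array(p)).round(4))
E
python3 fit.py
```

```text
[ 0.5698  0.0049 -1.5852]
[[-1.4, -0.6], [0.0, -0.5], [-0.9, 0.6], [-0.0, 2.7], [-1.2, 0.5], [-0.7, -1.1], [1.6, -1.2], [0.1, -0.5], [-1.3, -0.0], [-2.3, 2.8], [-0.6, 4.3], [-1.2, -1.0], [1.4, -0.5]]
tab [0.4717 0.1373 0.155 ]
hinge [ 0.4693 -0.0347  0.152 ]
knob [0.473  0.2283 0.065 ]
```

```bash
H="python3 -m handwheel"
python3 -m handwheel '-3.9 -2.3 -0.2 0 0 0;-3.9 -2.3 -0.2 0 0 0;-3.9 -2.3 -0.2 0 0 0;-3.9 -2.3 -0.2 0 0 0;-3.9 -2.3 -0.2 0 0 0' 1
python3 -m handwheel '-3.9 -2.3 -0.2 0 0 0;-3.9 -2.3 -0.2 0 0 0;-3.9 -2.3 -0.2 0 0 0;-3.9 -2.3 -0.2 0 0 0;-3.9 -2.3 -0.2 0 0 0'
python3 -m handwheel '0 0 0 0 0 0.145;0 0 0 0 0 0.145;0 0 0 0 0 0.145;0 0 0 0 0 0.145;0 0 0 0 0 0.145'
python3 -m handwheel '0 0 0 0 0 0.145;0 0 0 0 0 0.145;0 0 0 0 0 0.145;0 0 0 0 0 0.1;0 0 0 0 0 0'
python3 - <<'E'
from h import *
import cv2
s=env.observe(); print(s["position"].round(4),s["qpos"].round(3)); print(Rn.from_quat(s["orientation"]).as_matrix().round(3))
im=env.capture("wrist")[:,:,::-1]; cv2.imwrite("pics/w1.png",im)
for t in ("lid_tab","rod_knob","cuvette_box"):
    r=env.find_in("wrist",t); print(t,[(np.round(d["bbox"],1).tolist(),round(d["confidence"],2)) for d in r[:2]])
for n,p in dict(tab=(.4717,.1373,.155),tip=(.4719,.153,.16),knob=(.473,.2283,.065)).items(): print(n,proj("wrist",np.array(p)).round(1))
E
```

```text
time: 1.4
position: [0.3283, 0.3146, 0.2403]
orientation: [0.172, 0.985, 0.001, -0.0]
wrist_force: [0.3, -0.3, 0.2]
grip_width: 0.0857
time: 1.9
position: [0.4776, 0.1324, 0.2517]
orientation: [0.172, 0.985, 0.002, 0.002]
wrist_force: [0.1, 0.9, -0.7]
grip_width: 0.0857
time: 2.4
position: [0.4824, 0.1248, 0.251]
orientation: [0.522, 0.853, 0.002, 0.002]
wrist_force: [0.4, 0.4, 0.2]
grip_width: 0.085
time: 2.9
position: [0.4825, 0.1245, 0.2512]
orientation: [0.735, 0.678, 0.003, 0.001]
wrist_force: [0.3, 0.1, -0.3]
grip_width: 0.0855
[0.4825 0.1245 0.2512] [ 1.170e-01 -2.200e-02  6.800e-02  1.655e+00  1.000e-03  1.769e+00]
[[ 0.081  0.997  0.006]
 [ 0.997 -0.081  0.002]
 [ 0.003  0.005 -1.   ]]
lid_tab [([169.3, 159.1, 135.6, 163.8], 0.84)]
rod_knob [([221.3, 70.8, 21.3, 45.5], 0.61)]
cuvette_box []
tab [236.6 182.2]
tip [234.8 164.4]
knob [234.3  83.1]
```

View pics/w1.png

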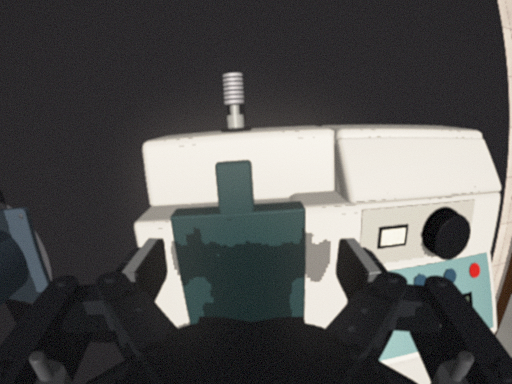

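Wrist view: tab tip is at (218–250, 162), knob spans (233, 72–107), and the nose line runs (174,210)–(304,204). The tab prediction is 2 px off and the knob 5 px, so I'm refitting with these points.

```bash
cat >> fit.py <<'E'
print("--wrist")
W=[(218,163,-.147,-.115,.16),(250,161,-.147,-.085,.16),(233,73,-.239,-.1,.067),(236,107,-.205,-.1,.067),(146,147,-.175,-.2,.1),(334,131,-.175,-.0,.1)]
W=[("wrist",u,v,np.array(p)) for u,v,*p in W]
for mode,wt in (("both",.4),("w",0.05)):
    g=lambda m:np.concatenate([proj(c,w(m,p))-[u,v] for c,u,v,p in W]+[wt*f(m)])
    r=least_squares(g,r.x,loss="soft_l1"); print(r.x.round(4)); print(g(r.x).reshape(-1,2).round(1).tolist())
    for n,p in dict(tab=(-.131,-.1,.155),hinge=(.041,-.1,.152),knob=(-.222,-.1,.065)).items(): print(n,w(r.x,np.array(p)).round(4))
E
python3 fit.py
```

```text
[ 0.5698  0.0049 -1.5852]
[[-1.4, -0.6], [0.0, -0.5], [-0.9, 0.6], [-0.0, 2.7], [-1.2, 0.5], [-0.7, -1.1], [1.6, -1.2], [0.1, -0.5], [-1.3, -0.0], [-2.3, 2.8], [-0.6, 4.3], [-1.2, -1.0], [1.4, -0.5]]
tab [0.4717 0.1373 0.155 ]
hinge [ 0.4693 -0.0347  0.152 ]
knob [0.473  0.2283 0.065 ]
--wrist
[ 5.7090e-01 -5.0000e-04 -1.5786e+00]
[[-0.9, 9.8], [4.4, 9.0], [0.2, 0.1], [-0.5, -3.4], [-5.9, -4.8], [1.7, -4.0], [-0.9, 0.1], [-0.3, 0.1], [-0.7, 0.5], [0.0, 1.5], [-0.7, 0.8], [-0.5, 0.1], [0.5, -0.2], [0.4, -0.7], [-0.3, -0.5], [-0.7, 0.8], [0.0, 1.2], [-0.2, -0.8], [0.8, -0.6]]
tab [0.472  0.1313 0.155 ]
hinge [ 0.4706 -0.0407  0.152 ]
knob [0.4727 0.2223 0.065 ]
[ 5.7120e-01 -8.0000e-04 -1.5769e+00]
[[-0.8, 10.4], [4.5, 9.5], [0.1, 0.5], [-0.6, -3.0], [-5.8, -4.2], [1.6, -3.8], [-0.1, 0.0], [-0.0, 0.0], [-0.1, 0.1], [0.0, 0.2], [-0.1, 0.1], [-0.1, 0.0], [0.1, -0.0], [0.0, -0.1], [-0.0, -0.1], [-0.1, 0.1], [0.0, 0.1], [-0.0, -0.1], [0.1, -0.1]]
tab [0.472  0.1309 0.155 ]
hinge [ 0.471  -0.0411  0.152 ]
knob [0.4726 0.2219 0.065 ]
```

```bash
cat >> fit.py <<'E'
print("--free tab")
A=W+L
def g(m):
    o=[]
    for c,u,v,p in A:
        q=p.copy()
        if q[0]==-.147: q[0]=m[3]
        o.append((proj(c,w(m,q))-[u,v])*(1 if c=="wrist" else 1.5))
    return np.concatenate(o)
r=least_squares(g,[*r.x,-.147],loss="soft_l1"); print(r.x.round(4)); print(g(r.x).reshape(-1,2).round(1).tolist())
for n,p in dict(tab=(r.x[3]+.016,-.1,.155),hinge=(r.x[3]+.188,-.1,.152),knob=(-.222,-.1,.065)).items(): print(n,w(r.x,np.array(p)).round(4))
E
python3 fit.py | sed -n '/free/,$p'
```

```text
Traceback (most recent call last):
  File "fit.py", line 15, in <module>
    r=least_squares(g,r.x,loss="soft_l1"); print(r.x.round(4)); print(g(r.x).reshape(-1,2).round(1).tolist())
  File "fit.py", line 14, in <lambda>
    g=lambda m:np.concatenate([proj(c,w(m,p))-[u,v] for c,u,v,p in W]+[wt*f(m)])
                                                                          ~^^^
  File "fit.py", line 7, in <lambda>
    f=lambda m:np.concatenate([proj(c,w(m,p))-[u,v] for c,u,v,p in L])
                               ~~~~^^^^^^^^^^
  File "h.py", line 5, in proj
    p=env.camera_params(c); q=np.asarray(p["R"])@X+np.asarray(p["t"])
ValueError: time passes only in moves, steps and waits
```

```bash
sed -i 's/^import numpy as np/import numpy as np, functools\ncp=functools.cache(lambda c: env.camera_params(c))/; s/p=env.camera_params(c);/p=cp(c);/' h.py
python3 fit.py | sed -n '/free/,$p'
```

```text
--free tab
[ 0.5711 -0.0033 -1.5784 -0.1574]
[[-1.6, 0.4], [3.9, -0.4], [0.5, 2.6], [-0.2, -0.9], [-5.4, -2.1], [1.9, -1.3], [-1.7, -1.1], [0.5, -1.1], [-2.9, 2.6], [-0.4, 6.7], [-3.3, 3.6], [-2.7, 1.1], [1.4, -0.2], [1.8, -3.3], [-0.6, -2.5], [-2.2, 2.4], [0.4, 3.6], [-2.3, -1.0], [1.8, -0.3]]
tab [0.4722 0.1389 0.155 ]
hinge [ 0.4709 -0.0331  0.152 ]
knob [0.4728 0.2195 0.065 ]
```

```bash
python3 -m handwheel '0 0 0 0 0 -0.074;1.3 -1.1 0 0 0 0;0 0 3 0 0 0;0 0 3 0 0 0;0 0 0 0 0 0' 1 20
python3 - <<'E'
from h import *
import cv2
s=env.observe(); print(s["position"].round(4),Rn.from_quat(s["orientation"]).as_matrix().round(3).tolist())
im=env.capture("wrist")[:,:,::-1]; cv2.imwrite("pics/w2.png",im)
for n,p in dict(tip=(.4722,.155,.16),knob=(.4728,.2195,.065)).items(): print(n,proj("wrist",np.array(p)).round(1))
E
```

```text
time: 3.6
position: [0.4706, 0.1403, 0.1911]
orientation: [0.708, 0.707, 0.004, 0.001]
wrist_force: [-0.2, -0.6, -0.5]
grip_width: 0.0855
[0.4706 0.1403 0.1911] [[0.002, 1.0, 0.008], [1.0, -0.002, 0.004], [0.004, 0.008, -1.0]]
tip [251.7 200.4]
knob [250.9 102. ]
```

View pics/w2.png

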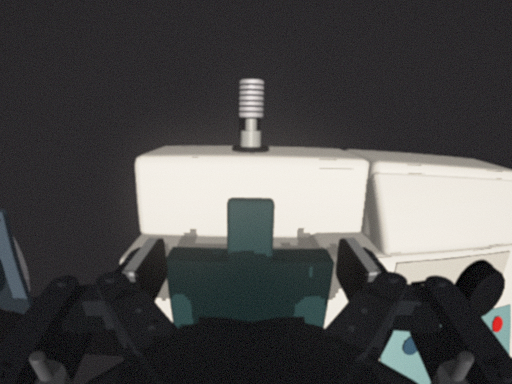

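Tab tip is at (250,198), centred between fingertips at (150,245) and (352,245). Descending and pinching.

```bash
python3 -m handwheel '0 0 2.8 0 0 0;0 0 2.8 0 0 0;0 0 0 0 0 0;0 0 0 0 0 0' 1 20
python3 -m handwheel '0 0 0 0 0 0;0 0 0 0 0 0;0 0 0 0 0 0;0 0 0 0 0 0;0 0 0 0 0 0' 0 25
python3 -m handwheel '0 0 0 0 0 0;0 0 0 0 0 0;0 0 0 0 0 0'
```

```text
time: 4.05
position: [0.476, 0.1428, 0.1452]
orientation: [0.707, 0.707, 0.011, 0.006]
wrist_force: [0.5, 0.9, 1.0]
grip_width: 0.0853
time: 4.55
position: [0.4701, 0.1435, 0.1533]
orientation: [0.707, 0.707, 0.008, 0.002]
wrist_force: [6.6, -1.0, -0.8]
grip_width: 0.0294
time: 4.85
position: [0.4703, 0.1435, 0.1539]
orientation: [0.708, 0.707, 0.008, 0.002]
wrist_force: [0.3, 0.4, -1.2]
grip_width: 0.0292
```

```bash
python3 -m handwheel '0 0 0 0 0 0;0 0 0 0 0 0;0 0 0 0 0 0' 0.75 25
python3 -m handwheel '0 0 1 0 0 0;0 0 0 0 0 0'
python3 - <<'E'
from h import *
import cv2
s=env.observe(); print({k:np.round(v,3).tolist() for k,v in s.items()})
im=env.capture("side")[:,:,::-1]; b=env.capture("scene")[:,:,::-1]
cv2.imwrite("pics/d.png",np.hstack([cv2.resize(im[90:250,140:300],(400,400)),cv2.resize(b[60:280,150:370],(400,400))]))
E
```

```text
time: 5.15
position: [0.4716, 0.1435, 0.1544]
orientation: [0.707, 0.707, 0.009, 0.003]
wrist_force: [0.4, -0.4, -0.6]
grip_width: 0.0639
time: 5.35
position: [0.4723, 0.1437, 0.144]
orientation: [0.707, 0.707, 0.01, 0.003]
wrist_force: [-0.7, 0.3, -0.3]
grip_width: 0.0639
{'time': 5.35, 'qpos': [0.155, -0.058, -0.18, 1.429, 0.007, 1.727], 'qvel': [-0.0, -0.011, 0.034, 0.005, 0.0, -0.0], 'joint_efforts': [-0.024, -30.771, 33.153, -0.385, 0.023, 0.0], 'position': [0.472, 0.144, 0.144], 'orientation': [0.707, 0.707, 0.01, 0.003], 'wrist_force': [-0.682, 0.254, -0.324], 'moment': [-0.031, 0.008, -0.011], 'grip_width': 0.064}
```

View pics/d.png

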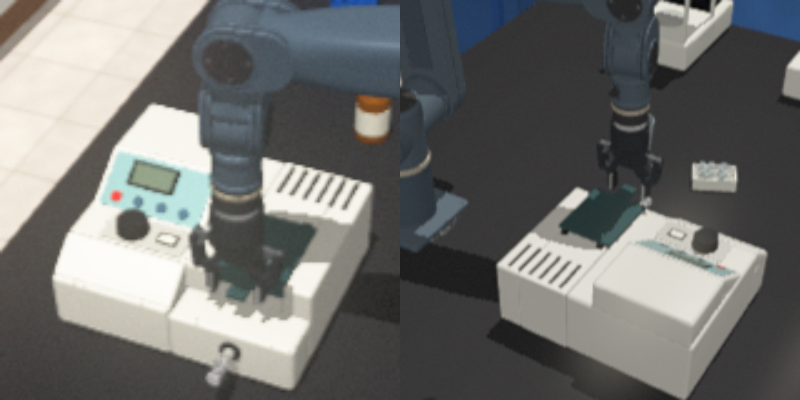

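The fingers straddle the tab with no contact; the earlier stop was just short of depth. Going lower.

```bash
python3 -m handwheel '-0.3 0 1 0 0 0;0 0 0 0 0 0;0 0 0 0 0 0'
python3 -m handwheel '0 0 0.3 0 0 0;0 0 0 0 0 0'
python3 -m handwheel '0 0 0 0 0 0;0 0 0 0 0 0;0 0 0 0 0 0;0 0 0 0 0 0;0 0 0 0 0 0' 0 25
```

```text
time: 5.75
position: [0.4733, 0.1406, 0.1344]
orientation: [0.707, 0.707, 0.011, 0.004]
wrist_force: [0.3, 0.5, -0.1]
grip_width: 0.0641
time: 5.95
position: [0.4732, 0.1406, 0.131]
orientation: [0.708, 0.707, 0.011, 0.004]
wrist_force: [-0.1, 0.9, -0.6]
grip_width: 0.0641
time: 6.45
position: [0.4705, 0.1407, 0.1315]
orientation: [0.708, 0.706, 0.009, 0.002]
wrist_force: [0.5, 1.1, -0.9]
grip_width: 0.0299
```

```bash
python3 -m handwheel '-0.1 0 -1.7 0 0 0;-0.3 0 -1.7 0 0 0;-0.5 0 -1.7 0 0 0;-0.6 0 -1.6 0 0 0;0 0 0 0 0 0'
```

```text
time: 6.95
position: [0.4702, 0.1262, 0.1976]
orientation: [0.709, 0.705, 0.01, -0.0]
wrist_force: [-1.4, -1.3, -3.0]
grip_width: 0.0298
```

```bash
python3 -m handwheel '-0.8 0 -1.5 0 0 0;-0.9 0 -1.5 0 0 0;-1.1 0 -1.4 0 0 0;-1.2 0 -1.2 0 0 0;0 0 0 0 0 0'
```

```text
time: 7.45
position: [0.4695, 0.0866, 0.2534]
orientation: [0.709, 0.705, 0.013, -0.004]
wrist_force: [-0.3, 0.4, -1.0]
grip_width: 0.0294
```

```bash
python3 -m handwheel '-1.3 0 -1.1 0 0 0;-1.4 0 -1.0 0 0 0;-1.5 0 -0.8 0 0 0;-1.6 0 -0.7 0 0 0;0 0 0 0 0 0'
```

```text
time: 7.95
position: [0.4684, 0.0281, 0.2892]
orientation: [0.709, 0.705, 0.016, -0.007]
wrist_force: [0.4, 1.5, 1.5]
grip_width: 0.0297
```

```bash
python3 -m handwheel '-1.6 0 -0.5 0 0 0;-1.7 0 -0.4 0 0 0;-1.7 0 -0.2 0 0 0;-1.7 0 0 0 0 0;0 0 0 0 0 0'
python3 -m handwheel '-1.4 0 0.1 0 0 0;-1.2 0 0.2 0 0 0;0 0 0 0 0 0'
```

```text
time: 8.45
position: [0.4672, -0.0376, 0.2991]
orientation: [0.707, 0.706, 0.018, -0.009]
wrist_force: [1.5, 0.6, -0.0]
grip_width: 0.0295
time: 8.75
position: [0.4668, -0.0629, 0.2959]
orientation: [0.706, 0.708, 0.018, -0.008]
wrist_force: [0.3, 0.4, 1.6]
grip_width: 0.0297
```

```bash
python3 -m handwheel '-0.4 0 0.1 0 0 0;0 0 0 0 0 0'
python3 -m handwheel '0 0 0 0 0 0;0 0 0 0 0 0;0 0 0 0 0 0;0 0 0 0 0 0' 1 25
python3 -m handwheel '0 0 -3 0 0 0;0 0 -4 0 0 0;0 0 -3 0 0 0;0 0 0 0 0 0'
python3 - <<'E'
from h import *
import cv2
im=env.capture("side")[:,:,::-1]; b=env.capture("scene")[:,:,::-1]
cv2.imwrite("pics/e.png",np.hstack([cv2.resize(im[90:250,140:300],(400,400)),cv2.resize(b[60:280,150:370],(400,400))]))
for t in ("cuvette_box",):
  for c in ("scene","side"):
    r=env.find_in(c,t); 
    for d in r[:1]:
        l,tp,w,h=d["bbox"]; p=cp(c); R=np.asarray(p["R"]); C=-R.T@p["t"]
        ray=R.T@[(l+w/2-p["cx"])/p["fx"],(tp+h/2-p["cy"])/p["fy"],1]; print(t,c,d["confidence"],(C+ray*(.02-C[2])/ray[2]).round(3))
s=env.observe(); print(s["position"],s["qpos"].round(3),Rn.from_quat(s["orientation"]).as_matrix().round(3).tolist())
E
```

```text
time: 8.95
position: [0.4668, -0.0663, 0.2952]
orientation: [0.706, 0.708, 0.018, -0.008]
wrist_force: [0.3, 1.0, 2.3]
grip_width: 0.0296
time: 9.35
position: [0.4675, -0.0664, 0.2933]
orientation: [0.705, 0.709, 0.017, -0.007]
wrist_force: [0.6, -0.9, 0.2]
grip_width: 0.0841
time: 9.75
position: [0.4645, -0.0693, 0.3915]
orientation: [0.705, 0.709, 0.014, -0.011]
wrist_force: [0.5, -0.0, 1.2]
grip_width: 0.0854
cuvette_box scene 0.71 [0.541 0.454 0.02 ]
cuvette_box side 0.65 [0.545 0.451 0.02 ]
[ 0.46336976 -0.06880437  0.3862431 ] [-0.315  0.018  0.387  1.956  0.036  1.249] [[-0.006, 1.0, -0.004], [0.999, 0.006, 0.039], [0.039, -0.004, -0.999]]
```

View pics/e.png

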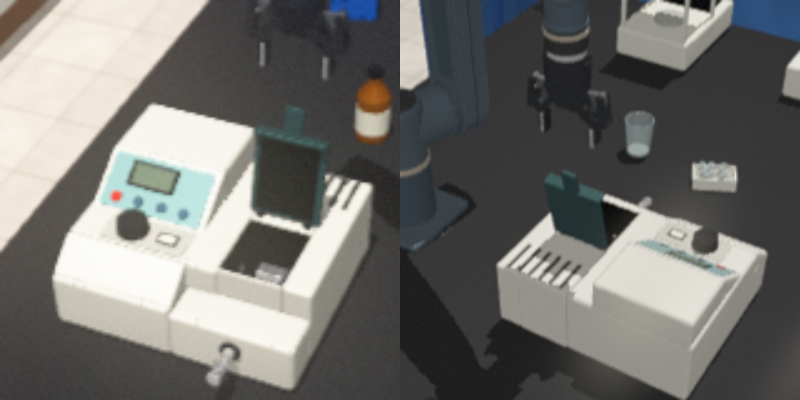

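Lid stands open on its stop (tab at (293,120) left, (570,182) right), and the gripper is clear above. The box is far off at (0.54, 0.45). Now I move over the knob.

```bash
python3 -m handwheel '0 0 0 0 -0.039 0;4.8 0.2 0 0 0 0;4.8 0.2 0 0 0 0;4.8 0.2 0 0 0 0;0 0 0 0 0 0' 1
python3 -m handwheel '4.8 0.1 0 0 0 0;4.8 0.1 0 0 0 0;4.8 0.1 3 0 0 0;0 0 3 0 0 0;0 0 0 0 0 0'
python3 -m handwheel '0 0 4 0 0 0;0 0 4 0 0 0;0 0 4 0 0 0;0 0 0 0 0 0'
python3 - <<'E'
from h import *
import cv2
s=env.observe(); print(s["position"].round(4),s["qpos"].round(3),Rn.from_quat(s["orientation"]).as_matrix().round(3).tolist())
im=env.capture("wrist")[:,:,::-1]; cv2.imwrite("pics/w3.png",im)
for n,p in dict(front=(.4728,.2365,.065),knob=(.4728,.2195,.065)).items(): print(n,proj("wrist",np.array(p)).round(1))
E
```

```text
time: 10.45
position: [0.4672, 0.0785, 0.3758]
orientation: [0.707, 0.707, -0.007, -0.007]
wrist_force: [-0.1, -0.5, -1.0]
grip_width: 0.0855
time: 10.95
position: [0.4668, 0.2155, 0.3085]
orientation: [0.707, 0.707, -0.014, -0.009]
wrist_force: [-0.3, -0.1, -1.1]
grip_width: 0.0856
time: 11.35
position: [0.4615, 0.2107, 0.1844]
orientation: [0.708, 0.706, -0.016, -0.01]
wrist_force: [-0.0, 0.1, -1.0]
grip_width: 0.0853
[0.4615 0.2107 0.1844] [ 0.295  0.037 -0.005  1.565  0.002  1.869] [[0.003, 0.999, -0.037], [1.0, -0.004, -0.009], [-0.009, -0.037, -0.999]]
front [264.2 160.2]
knob [264.1 178.5]
```

View pics/w3.png

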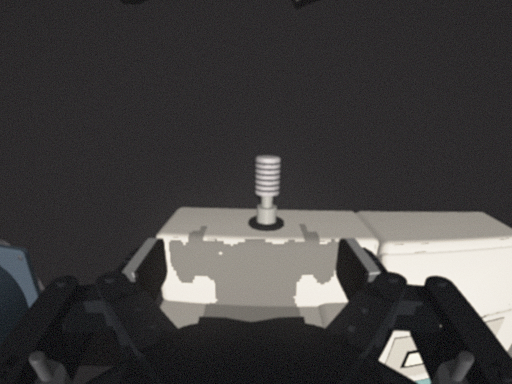

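Knob is at (267,156–195), centre (267,175), about 3 mm right of and beyond the prediction. Correcting tilt and position, then descending.

```bash
python3 -m handwheel '0 0 0 -0.037 0.009 0;1.3 1.4 0 0 0 0;0 0 3 0 0 0;0 0 3 0 0 0;0 0 0 0 0 0' 1
python3 - <<'E'
from h import *
s=env.observe(); print(s["position"].round(4),Rn.from_quat(s["orientation"]).as_matrix().round(3).tolist())
im=env.capture("wrist"); r=env.find_in("wrist","rod_knob"); print(r[:1])
for n,p in dict(front=(.4755,.2395,.065),knob=(.4755,.2225,.065)).items(): print(n,proj("wrist",np.array(p)).round(1))
E
```

```text
time: 11.9
position: [0.4938, 0.2251, 0.1517]
orientation: [0.71, 0.703, 0.019, 0.011]
wrist_force: [-0.7, -0.1, -0.4]
grip_width: 0.0857
[0.4938 0.2251 0.1517] [[0.01, 0.999, 0.042], [1.0, -0.01, 0.012], [0.012, 0.042, -0.999]]
[{'bbox': [207.9, 179.6, 25.9, 59.9], 'confidence': 0.96}]
front [220.6 183.4]
knob [221.3 203.8]
```

```bash
python3 -m handwheel '0 0 0 0.038 -0.012 0;0 0 0 0 0 0;0 0 0 0 0 0'
python3 -c "
from h import *
s=env.observe(); print(s['position'].round(4),Rn.from_quat(s['orientation']).as_matrix().round(3).tolist())"
```

```text
time: 12.3
position: [0.5012, 0.2267, 0.1666]
orientation: [0.711, 0.703, 0.011, 0.006]
wrist_force: [0.3, 0.6, 0.2]
grip_width: 0.0854
[0.5012 0.2267 0.1666] [[0.011, 1.0, 0.024], [1.0, -0.011, 0.007], [0.007, 0.024, -1.0]]
```

```bash
python3 -m handwheel '0 -1.3 0 0.012 -0.003 0;0 -1.0 0 0 0 0;0 0 0 0 0 0;0 0 0 0 0 0'
python3 -c "
from h import *
s=env.observe(); print(s['position'].round(4),Rn.from_quat(s['orientation']).as_matrix().round(3).tolist())"
```

```text
time: 12.7
position: [0.4768, 0.2274, 0.17]
orientation: [0.711, 0.703, 0.008, 0.004]
wrist_force: [-0.1, 0.4, 2.0]
grip_width: 0.0856
[0.4768 0.2274 0.17  ] [[0.01, 1.0, 0.017], [1.0, -0.011, 0.006], [0.006, 0.017, -1.0]]
```

Now descend in moderate steps.

```bash
python3 -m handwheel '-0.2 -0.1 1.5 0.01 -0.005 0;0 0 2 0 0 0;0 0 2 0 0 0;0 0 1.5 0 0 0;0 0 0 0 0 0'
python3 - <<'E'
from h import *
s=env.observe(); print(s["position"].round(4),Rn.from_quat(s["orientation"]).as_matrix().round(3).tolist())
im=env.capture("wrist"); r=env.find_in("wrist","rod_knob"); print(r[:1])
for n,p in dict(front=(.4755,.2395,.065),knob=(.4755,.2225,.065)).items(): print(n,proj("wrist",np.array(p)).round(1))
E
```

```text
time: 13.2
position: [0.4748, 0.2246, 0.093]
orientation: [0.711, 0.703, 0.001, 0.002]
wrist_force: [0.2, -0.3, 0.6]
grip_width: 0.0855
[0.4748 0.2246 0.093 ] [[0.01, 1.0, 0.003], [1.0, -0.01, -0.001], [-0.001, 0.003, -1.0]]
[{'bbox': [230.9, 197.1, 32.9, 78.3], 'confidence': 0.92}]
front [249.9 201.8]
knob [250.2 227.9]
```

```bash
python3 -m handwheel '0 -0.1 1.5 0 0 0;0 0 1.5 0 0 0;0 0 1.5 0 0 0;0 0 0 0 0 0;0 0 0 0 0 0'
python3 -c "
from h import *
s=env.observe(); print(s['position'].round(4),Rn.from_quat(s['orientation']).as_matrix().round(3).tolist())"
```

```text
time: 13.8
position: [0.4784, 0.2259, 0.0507]
orientation: [0.711, 0.703, 0.005, 0.004]
wrist_force: [1.5, -0.4, -0.0]
grip_width: 0.0853
[0.4784 0.2259 0.0507] [[0.01, 1.0, 0.013], [1.0, -0.01, 0.002], [0.002, 0.013, -1.0]]
```

```bash
python3 -m handwheel '-0.1 -0.4 0.9 0.012 -0.002 0;0 0 0 0 0 0;0 0 0 0 0 0'
python3 -m handwheel '0 0 0 0 0 0;0 0 0 0 0 0;0 0 0 0 0 0;0 0 0 0 0 0;0 0 0 0 0 0' 0.2 60
python3 -m handwheel '0 0 0 0 0 0;0 0 0 0 0 0' 0 60
python3 - <<'E'
from h import *
import cv2
s=env.observe(); print(s["position"].round(4),s["wrist_force"].round(2),s["grip_width"])
im=env.capture("wrist")[:,:,::-1]; cv2.imwrite("pics/w4.png",im)
E
```

```text
time: 14.1
position: [0.4755, 0.2254, 0.0428]
orientation: [0.711, 0.703, 0.001, 0.001]
wrist_force: [-0.9, 0.0, -0.8]
grip_width: 0.0853
time: 14.6
position: [0.4717, 0.2258, 0.0443]
orientation: [0.711, 0.704, -0.001, -0.002]
wrist_force: [-7.0, -0.6, 5.5]
grip_width: 0.0204
time: 14.8
position: [0.4716, 0.2258, 0.0443]
orientation: [0.711, 0.704, -0.001, -0.002]
wrist_force: [-0.4, -0.5, 0.4]
grip_width: 0.0201
[0.4716 0.2258 0.0443] [-0.4  -0.47  0.39] 0.020076388505389318
```

View pics/w4.png

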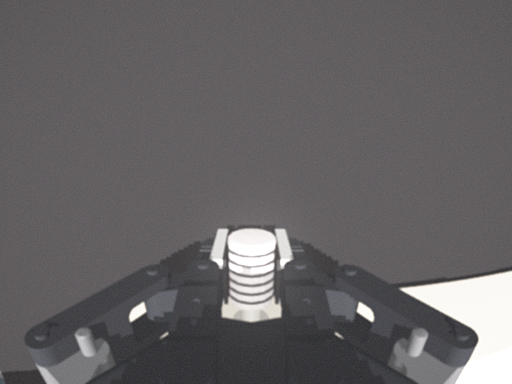

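Knob is gripped between the pads at (252,243) at 20 mm. Pulling from y=0.2258 to about 0.276.

```bash
python3 -m handwheel '1 0 0 0 0 0;1 0 0 0 0 0;1 0 0 0 0 0;1 0 0 0 0 0;0 0 0 0 0 0' 0 70
python3 -c "
from h import *
s=env.observe(); print(s['position'].round(4),s['wrist_force'].round(2),Rn.from_quat(s['orientation']).as_matrix().round(3).tolist())"
```

```text
time: 15.35
position: [0.4722, 0.2562, 0.0444]
orientation: [0.712, 0.702, -0.01, 0.007]
wrist_force: [-0.5, -7.2, 2.7]
grip_width: 0.0196
[0.4722 0.2562 0.0444] [-0.53 -7.25  2.69] [[0.015, 1.0, -0.005], [1.0, -0.015, -0.024], [-0.024, -0.004, -1.0]]
```

```bash
python3 -m handwheel '1 0 0 0 0.01 0;1.1 0 0 0 0.01 0;0.2 0 0 0 0 0;0 0 0 0 0 0;0 0 0 0 0 0'
python3 -c "
from h import *
s=env.observe(); print(s['position'].round(4),s['wrist_force'].round(2),Rn.from_quat(s['orientation']).as_matrix().round(3).tolist())"
```

```text
time: 15.85
position: [0.4723, 0.2661, 0.0444]
orientation: [0.713, 0.7, -0.015, 0.011]
wrist_force: [-0.7, -7.5, 2.9]
grip_width: 0.0204
[0.4723 0.2661 0.0444] [-0.69 -7.53  2.86] [[0.018, 1.0, -0.006], [0.999, -0.018, -0.036], [-0.036, -0.005, -0.999]]
```

```bash
python3 -m handwheel '0.8 0 0 0 0.01 0;0.8 0 0 0 0.01 0;0 0 0 0 0 0;0 0 0 0 0 0'
python3 - <<'E'
from h import *
import cv2
for i in range(3):
    im=env.capture("wrist")[:,:,::-1]
    s=env.observe(); print(s["position"].round(4),s["wrist_force"].round(2),s["orientation"].round(3))
a=env.capture("side")[:,:,::-1]
cv2.imwrite("pics/f.png",np.hstack([cv2.resize(im[200:384,170:354],(400,400)),cv2.resize(a[90:250,140:300],(400,400),interpolation=cv2.INTER_CUBIC)]))
E
```

```text
time: 16.25
position: [0.4724, 0.2704, 0.0444]
orientation: [0.714, 0.7, -0.017, 0.013]
wrist_force: [-0.6, -7.7, 2.5]
grip_width: 0.0204
[0.4724 0.2702 0.0444] [-0.78 -9.81  3.05] [ 0.714  0.7   -0.017  0.013]
[0.4724 0.2702 0.0444] [-0.53 -8.58  2.78] [ 0.714  0.699 -0.017  0.013]
[0.4724 0.2702 0.0444] [-0.79 -9.21  4.03] [ 0.714  0.699 -0.017  0.013]
```

View pics/f.png

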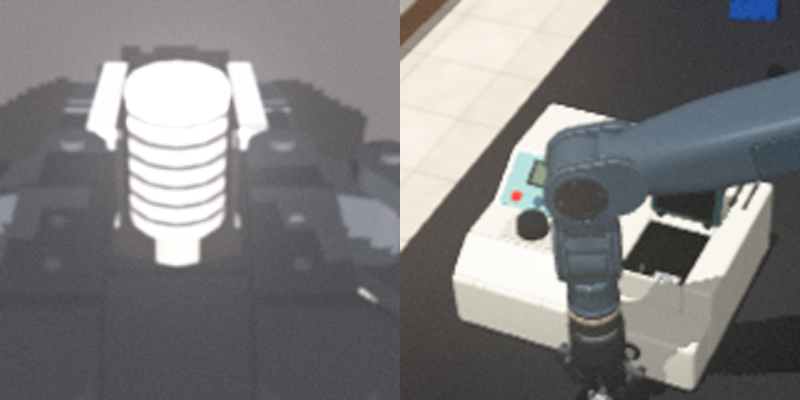

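```bash
python3 -m handwheel '0.9 0 0 0 0.01 0;0.5 0 0 0 0 0'
python3 - <<'E'
from h import *
for i in range(6):
    env.capture("wrist")
    s=env.observe(); R=Rn.from_quat(s["orientation"]).as_matrix(); g=s["position"]-.019*R[:,2]; print(s["position"].round(4),g.round(4),s["wrist_force"].round(2))
E
```

```text
time: 16.65
position: [0.4725, 0.2777, 0.0444]
orientation: [0.715, 0.699, -0.019, 0.014]
wrist_force: [-0.8, -10.0, 3.1]
grip_width: 0.0199
[0.4725 0.278  0.0444] [0.4727 0.2789 0.0634] [ -1.11 -10.36   4.56]
[0.4725 0.278  0.0444] [0.4727 0.2789 0.0634] [ -1.   -10.14   4.96]
[0.4725 0.2779 0.0444] [0.4727 0.2788 0.0633] [ -0.74 -10.24   5.59]
[0.4725 0.2779 0.0444] [0.4727 0.2788 0.0634] [ -0.6  -10.48   4.35]
[0.4725 0.2779 0.0444] [0.4727 0.2787 0.0634] [-0.97 -9.82  4.78]
[0.4725 0.2778 0.0444] [0.4726 0.2787 0.0633] [-0.99 -9.54  4.13]
```

```bash
python3 -m handwheel '0 0 0 0 0 0'
python3 - <<'E'
from h import *
F=[]
for i in range(8):
    im=env.capture("wrist")
    s=env.observe(); R=Rn.from_quat(s["orientation"]).as_matrix(); g=s["position"]-.019*R[:,2]; F.append(s["wrist_force"])
    print(g.round(4))
print(np.mean(F,0).round(2))
E
```

```text
time: 17.05
position: [0.4724, 0.2751, 0.0444]
orientation: [0.715, 0.699, -0.021, 0.016]
wrist_force: [-0.1, -8.8, 1.8]
grip_width: 0.02
[0.4726 0.2757 0.0634]
[0.4726 0.2757 0.0634]
[0.4726 0.2758 0.0634]
[0.4726 0.2758 0.0634]
[0.4726 0.2757 0.0634]
[0.4726 0.2758 0.0633]
[0.4726 0.2758 0.0634]
[0.4726 0.2758 0.0634]
[-0.83 -9.3   3.17]
```

Run:
```python
from h import *
import cv2
im=env.capture("wrist")[:,:,::-1]; a=env.capture("scene")[:,:,::-1]
cv2.imwrite("pics/g.png",np.hstack([cv2.resize(im[200:384,170:354],(400,400)),cv2.resize(a[100:280,180:360],(400,400),interpolation=cv2.INTER_CUBIC)]))
s=env.observe(); print(s["position"].round(4),s["wrist_force"].round(2),abs(s["qvel"]).max().round(4),s["grip_width"])
```

```text
[0.4724 0.2748 0.0444] [-0.17 -9.68  3.67] 0.0028 0.020231356039719442
```

View pics/g.png

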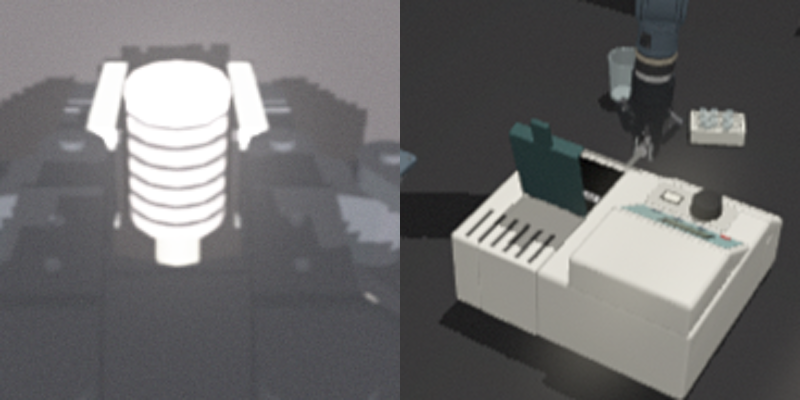

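The knob sits unchanged between the pads (cap at (178,90) in the crop). In the right half the lid stands open (tab at (541,132)), the arm is clear of it, and the bystanders are in place. Handing in.

```bash
python3 -c "
from rig import env
print(env.close_job())"
```

```text
the job is handed in; nothing more can be done
None
```

The lid is open on its stop and let go. The gripper is still holding the knob, with the rod pulled out about 50 mm. I handed the job in at about 17.5 s on the robot's clock; it reported no verdict.

**Lid:** I pinched the tab and swung it through its arc to about 1.75 rad, then released it and moved clear. In the last scene picture it stands open with the arm away from it. I judged its angle from the pictures and the tool path.

**Rod:** The last checks put the grasp point 50.0 mm out from where it gripped the knob. The average pull was 9.3 N, against about 9.5 N expected at the ring. The knob had not moved between the pads, the grip was 20 mm wide, and the arm was nearly still (largest joint speed 0.003 rad/s).

**Other things on the bench:** The beaker and cuvette box look undisturbed in the last picture. The bottle was not in that crop, but the arm never went near it.

**Not confirmed or not clean:**
- I could not see the ring at the tube mouth, because the gripper and arm hid it. The 50 mm rests on arm travel and spring force.
- The first pinch of the tab was too high, so I opened the gripper, went lower and pinched again.
- The tool is tilted by about 0.05 rad while holding the knob.

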